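# Square up four jaw inserts against a bench stop with a straightedge

### The job

Take the straightedge by its grip and, with it and not with the fingers, push the four jaw inserts together as one group, ends first, up against the steel facing of the bench stop, then keep them all pressed there together for about a second with roughly 10 N (never over 15 N at the stop), so that their ends are in line and square to it. How far the facing is set out is not known, so feel for it. Then draw the straightedge straight back and stand it upright on its green pad again, leaving the row and the weights and the micrometer as they are.

Things in the scene. Friction and masses are not known exactly. Their poses are not given: they have to be found in the camera images.
- stop: fixed grey bench stop, 196 mm wide (y), 24 high. Origin: middle of the grey front face, on the worktop; +x into the stop (push this way), z up. In front of the grey face stands a rigid steel facing strip, 190 mm wide, top 20 mm up; its front face lies 6 to 36 mm before the origin (x -0.006 to -0.036), set differently each time, parallel to the grey face. This setting is not measured: feel for it.
- straightedge_mid (a point): loose upright straightedge, 0.4 kg: aluminium bar 170 mm long (y), 16 thick (x), 24 high, with a black grip rib on its middle, 70 long, 12 thick (x), up to 75 mm above the underside. Point: centre in plan, 37.5 mm above the underside; x across, y along, z up. Grip the rib across x, fingertips 30 mm or more above the underside to pass over the inserts. Grip with 30 to 60 N; harder makes it shiver and creep.
- pad_top (a point): centre of the top of the fixed green pad, 85 (x) x 215 mm (y), its top 3 mm above the worktop; the straightedge's parking place, where it stands at the start; straightedge and pad then lie lengthwise alike (y)
- insert_0_mid (a point): grey steel jaw insert, serrated top, 25 mm wide (x), 50 long (y), 13 high, about 0.1 kg, flat and loose on the worktop, one end towards the stop; 1st of four alike from the stop's +y side (left seen from the robot). Point: its centre, 6.5 mm above the worktop. In the finished row its y is parallel to the stop's x. Sliding takes 0.4 to 1.5 N.
- insert_1_mid (a point): grey steel jaw insert, serrated top, 25 mm wide (x), 50 long (y), 13 high, about 0.1 kg, flat and loose on the worktop, one end towards the stop; 2nd of four alike from the stop's +y side (left seen from the robot). Point: its centre, 6.5 mm above the worktop. In the finished row its y is parallel to the stop's x. Sliding takes 0.4 to 1.5 N.
- insert_2_mid (a point): grey steel jaw insert, serrated top, 25 mm wide (x), 50 long (y), 13 high, about 0.1 kg, flat and loose on the worktop, one end towards the stop; 3rd of four alike from the stop's +y side (left seen from the robot). Point: its centre, 6.5 mm above the worktop. In the finished row its y is parallel to the stop's x. Sliding takes 0.4 to 1.5 N.
- insert_3_mid (a point): grey steel jaw insert, serrated top, 25 mm wide (x), 50 long (y), 13 high, about 0.1 kg, flat and loose on the worktop, one end towards the stop; 4th of four alike from the stop's +y side (left seen from the robot). Point: its centre, 6.5 mm above the worktop. In the finished row its y is parallel to the stop's x. Sliding takes 0.4 to 1.5 N.
- weight: large brass-coloured check weight with a knob, diameter 38 mm, 62 high; a bystander, to be left alone. Origin at the middle of its underside, z up.
- small_weight: small brass-coloured check weight with a knob, diameter 28 mm, 46 high; a bystander, to be left alone. Origin at the middle of its underside, z up.
- micrometer: outside micrometer lying flat, 48 x 148 x 17 mm; a bystander, to be left alone. Origin at the middle of its underside, z up.
Not all that is in view belongs to the job. Leave any black or orange look-alike of the part that bears insert_0_mid alone.

How it is judged:
By the outcome, as a careful person would: the job done as asked, in the order asked, and still so for the second after the job is handed in, with the robot touching nothing.
It also fails if it takes over 64 s, if anything falls off the work surface, if the arm or the gripper's body presses on something with over 40 N, if the wrist force passes 120 N, or if a joint passes its speed limit or range.

### The arm

A 6-joint arm with a two-finger parallel gripper is mounted at the origin on a cart in front of the work surface, level with it; the furniture and walls round the work are solid. World frame = base frame: x ahead of the robot, y to its left, z up, the work surface at z = 0. Lengths are in m, angles in rad, forces in N, time in s.
With the tool pointing down it reaches from about 0.35 to 0.975 m from the base axis. Payload 4.9 kg.
Tool frame: the origin (TCP) lies at the very end of the fingers, on their centre line; the grasp point (between the pads) lies 19 mm behind it; z points along the fingers, x is the direction in which the jaws open and shut, and the axes are right-handed (so a half turn about z gives the same grasp; the last joint's range is limited). The gripper opens to 85 mm and grips with 20 to 120 N. Pads are 22 mm wide; open, the fingers measure 114 mm over their backs; the gripper's body (76 mm by 85 mm) begins 54 mm behind the grasp point. The pads swing forward as they close: fully open they stand 13 mm farther back than shut.
Start: joints at [-1.232, 0.053, 1.613, -0, 1.476, -0.119], TCP at [0.276, -0.561, 0.231] pointing down, gripper open.
Joint ranges: [-3.01, 3.01], [-1.01, 2.22], [0.06, 2.58], [-1.02, 4.17], [0.09, 2.62], [-3.14, 3.14]. Speed limits (rad/s): [2.57, 2.57, 3.14, 3.14, 3.14, 3.14].

### API

Orientations are given as a rotation vector (axis times angle).
In Python, from station import monitor, imaging, ticket gives the robot as it stands.
- The arm moves only by the tool step_arm, never from a script. Its argument "targets" is one flat list of numbers, 4 for each row, row after row: the shift along the tool's x, y, z in m, then the turn about the tool's z in rad. In form: [tx, ty, tz, roll, tx, ty, tz, roll, ...]. A call has 1 to 12 rows; each row is the pose to reach, as a shift and turn from the pose measured when the call began, along the tool's axes at that moment; what a row does not reach only later rows make up. A row lasts 1/12 s, in which the tool goes at most 41.7 mm and 7.16 degrees, less where a joint would pass 70% of its speed; a pose out of reach is approached as far as the arm can. A call with a gripper value outside its range is refused whole. "grip" is the finger opening in m, from 0 to 0.0854, set as the call begins (left out, the last holds). The fingers move at their own pace and stop on an object; "force" is the grip in N (left out, the last holds). Time passes only in rows, so rows that repeat a pose let the fingers close. It gives the time, the measured TCP pose, the force and the opening at its end, in the units of the state.
- monitor.get_obs(): the state, without advancing time (a new reading comes with each control period).
- imaging.get_image(name): name is "scene" or "top" or "wrist"; returns a dict with "color" (480x640x3 uint8, red, green, blue), "depth" (480x640 float32, m along the optical axis (not along the pixel's ray), 0 where there is no reading), "fov_y" (degrees; the focal length in pixels is half the picture's height over the tangent of half this angle, whatever the lens; pixels are square), "cx", "cy" (the principal point, pixels), "R" (3x3) and "t" (3): a world point X has camera coordinates R X + t. Camera axes: x right, y down, z forward; pixel columns grow to the right and rows downward; lengths in m; the calibration is good to about 2 mm. A picture is of the moment at which its call begins.
- ticket.finish_job(): hands the job in, once; it reports no verdict.
Trained networks look in a picture, given as the dict that the camera call returned (one of the last four; its "shot" number tells which), for a name from the list of things; names that differ only in an ending like _2 or _b are one class to them, and where a whole thing is asked for, a point or a joint stands for the part that bears it (a point fixed in the world has none). Each returns a list of dicts, best first, with "score" (0 to 1); they miss things now and then, are a little off and sometimes report something else, mostly with a low value. They report only what shows in the picture. A call takes as long as a camera call. They do not tell look-alikes from the thing itself.
- imaging.search_frame(name, picture): "uv" ([column, row] in pixels, amid what is visible of it).
- imaging.mark_of(name, picture): "uv" ([column, row] in pixels: a listed point, or the origin of a listed thing).
The state is a dict: "t": time; "q": joint angles; "dq": joint speeds; "effort": joint torques, N m; "tool_pos": TCP position; "tool_rot": TCP orientation; "contact_force": force on the tool from outside, world axes, zero at the start; "wrist_torque": the same for the moment, N m; "opening": finger opening in m.
Only numpy, scipy, OpenCV 4.12 (cv2) and the standard library are available. Lean on these libraries where they do the work, as an engineer would, in place of code of your own. Each camera call takes 0.05 s, during which the arm holds its last target.

## Working session

There is one attempt and no reset: what is moved stays moved. The work goes in short steps, Python scripts to look and compute and a tool call to move; the robot and the scene stay as the last step left them, time stands still between calls to the robot, and variables do not carry over. Pictures are saved under pics/ and viewed, and the job is handed in when it is done.

Besides the shell and the picture viewer there is one more tool, called after "Request:" as a command line: name --argument value ..., lists and objects as JSON in quotes. step_arm: Moves the arm, as the interface text tells. Its arguments: {"type":"object","properties":{"targets":{"type":"array","items":{"type":"number"}},"grip":{"type":"number"},"force":{"type":"number"}},"required":["targets"]}

```bash
ls; mkdir -p pics; cat > h.py <<'E'
import numpy as np, cv2
from station import monitor, imaging, ticket
from scipy.spatial.transform import Rotation as Ro
def pt(im,u,v,z=None):
    f=240/np.tan(np.radians(im["fov_y"])/2)
    R=np.array(im["R"]);t=np.array(im["t"])
    r=np.array([(u-im["cx"])/f,(v-im["cy"])/f,1.])
    C=-R.T@t; d=R.T@r
    if z is None:
        D=im["depth"][int(round(v)),int(round(u))]; return C+d*D
    return C+d*(z-C[2])/d[2]
def cloud(im):
    f=240/np.tan(np.radians(im["fov_y"])/2)
    D=im["depth"].astype(float);v,u=np.mgrid[:480,:640]
    P=np.stack([(u-im["cx"])/f*D,(v-im["cy"])/f*D,D],-1)
    X=(P-np.array(im["t"]))@np.array(im["R"]); X[D==0]=np.nan
    return X
def save(im,n): cv2.imwrite(f"pics/{n}.png",im["color"][...,::-1])
def st():
    o=monitor.get_obs()
    print(round(o["t"],2),"pos",np.round(o["tool_pos"],4),"rot",np.round(o["tool_rot"],4),"F",np.round(o["contact_force"],2),"M",np.round(o["wrist_torque"],2),"op",round(o["opening"],4));return o
E
python3 - <<'E'
from h import *
o=st(); print(Ro.from_rotvec(o["tool_rot"]).as_matrix().round(3))
for c in ["top","scene"]:
    im=imaging.get_image(c);save(im,c+"0")
    np.save(c+"0.npy",im,allow_pickle=True)
    print(c,im["fov_y"],-np.array(im["R"]).T@im["t"])
    for n in ["stop","straightedge_mid","pad_top","insert_0_mid","weight","small_weight","micrometer"]:
        for d in imaging.mark_of(n,im)[:7]:
            print(n,np.round(d["uv"],1),round(d["score"],2),pt(im,*d["uv"]).round(4))
E
```

```text
pics
0.0 pos [ 0.276  -0.56    0.2301] rot [-2.6664e+00  1.6588e+00  2.5000e-03] F [-0.23 -0.25  0.68] M [ 0.01 -0.   -0.02] op 0.0853
[[ 0.442 -0.897 -0.001]
 [-0.897 -0.442  0.002]
 [-0.002 -0.    -1.   ]]
top 56.215403069400836 [ 0.40168416 -0.04185369  1.19704136]
stop [311.8 188.2] 0.9 [ 0.6712 -0.02    0.0226]
straightedge_mid [419.9 276.1] 0.98 [ 0.4396 -0.293   0.0793]
pad_top [417.9 276.7] 0.62 [ 0.438  -0.2879  0.0795]
insert_0_mid [279.6 220.7] 0.64 [0.5842 0.0647 0.0119]
insert_0_mid [279.3 288. ] 0.61 [0.4058 0.0613 0.0133]
insert_0_mid [317.5 297.6] 0.59 [ 0.3821 -0.0392  0.0107]
insert_0_mid [366.6 229.5] 0.49 [ 0.5643 -0.1677  0.0084]
weight [450.6 202. ] 0.47 [ 0.6347 -0.3828  0.0444]
small_weight [418.8 194.9] 0.46 [ 0.6558 -0.3035  0.0286]
micrometer [203.7 304.9] 0.84 [ 0.3587  0.2615 -0.0031]
scene 57.664847472259595 [0.0112156  0.35155825 0.68243865]
stop [272.4 236.8] 0.6 [ 0.6577 -0.0124  0.0016]
insert_0_mid [264.8 266.4] 0.84 [0.5792 0.0578 0.0145]
insert_0_mid [312.  319.2] 0.6 [0.4106 0.0622 0.0131]
insert_0_mid [364.3 296.4] 0.5 [ 0.3901 -0.0518  0.0128]
weight [394.5 178.4] 0.72 [ 0.6344 -0.3819  0.0133]
small_weight [365.8 185. ] 0.61 [ 0.6541 -0.2975  0.0193]
small_weight [315.6 244.5] 0.38 [ 0.5674 -0.0679  0.0117]
micrometer [237.5 409.1] 0.68 [ 0.3523  0.2594 -0.0006]
```

View pics/top0.png

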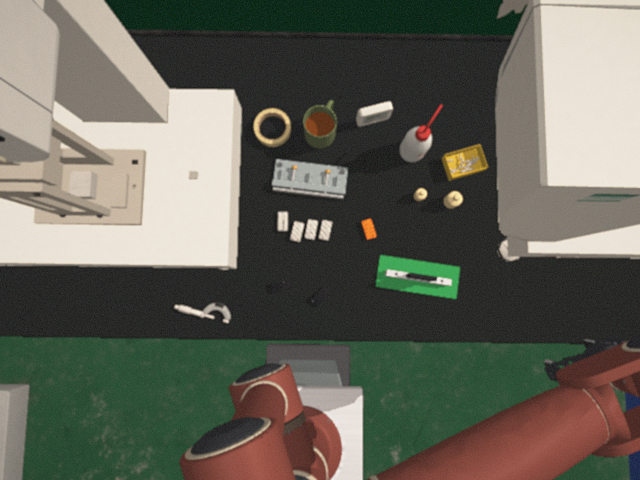

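View pics/scene0.png

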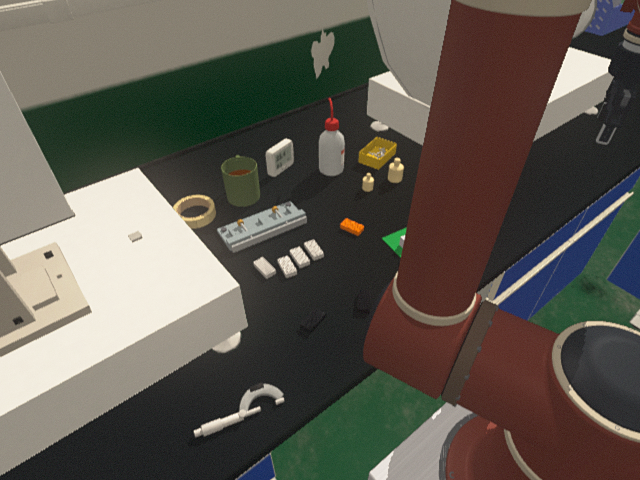

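```bash
python3 - <<'E'
import numpy as np,cv2
im=np.load("top0.npy",allow_pickle=True).item()
c=im["color"][150:320,180:480,::-1]
cv2.imwrite("pics/topcrop.png",cv2.resize(c[:, :200],None,fx=4,fy=4,interpolation=cv2.INTER_CUBIC)[:600])
E
```

```text
(no output)
```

View crop.

View pics/topcrop.png

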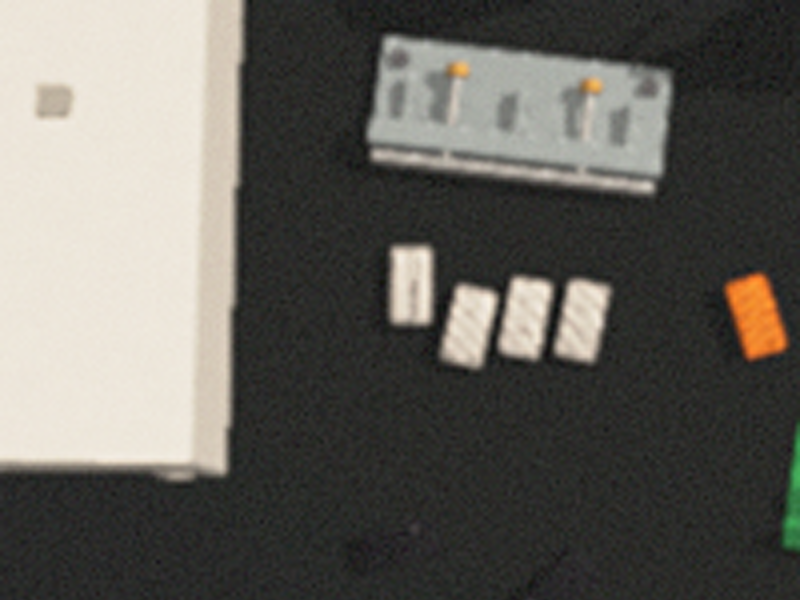

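```bash
python3 - <<'E'
from h import *
im=np.load("top0.npy",allow_pickle=True).item()
X=cloud(im); hsv=cv2.cvtColor(im["color"],cv2.COLOR_RGB2HSV)
def rect(mask,name,zlim,uvbox):
    m=mask.copy(); b=np.zeros_like(m);u0,u1,v0,v1=uvbox;b[v0:v1,u0:u1]=1;m&=b
    n,l,s,c=cv2.connectedComponentsWithStats(m.astype(np.uint8))
    for i in range(1,n):
        if s[i,4]<20: continue
        vs,us=np.where(l==i)
        z=np.nanmedian(X[vs,us,2])
        P=np.array([pt(im,u,v,zlim) for u,v in zip(us,vs)])[:,:2]
        r=cv2.minAreaRect(P.astype(np.float32)*1000)
        print(name,s[i,4],"z",z.round(4),"rect",np.round(r[0],1),np.round(r[1],1),round(r[2],2),"mean",P.mean(0).round(4))
g=im["color"].max(2)
rect((g>110),"ins",.013,(270,335,208,245))
rect((hsv[...,1]>120)&(hsv[...,0]>45)&(hsv[...,0]<80)&(g>60),"pad",.003,(370,470,250,305))
rect((hsv[...,1]<60)&(g>150),"bar",.024,(380,460,262,290))
rect((g>90),"stop",.022,(265,360,150,203))
# depth-based
for nm,(x0,x1,y0,y1,z0,z1) in dict(stop=(.6,.75,-.18,.12,.015,.03),edge=(.38,.5,-.42,-.18,.015,.035),rib=(.38,.5,-.42,-.18,.05,.09),).items():
    m=(X[...,0]>x0)&(X[...,0]<x1)&(X[...,1]>y0)&(X[...,1]<y1)&(X[...,2]>z0)&(X[...,2]<z1)
    P=X[m]; 
    r=cv2.minAreaRect((P[:,:2]*1000).astype(np.float32)); print(nm,len(P),np.round(r[0],1),np.round(r[1],1),round(r[2],2),P.mean(0).round(4))
c=im["color"][150:305,265:470,::-1]
cv2.imwrite("pics/topcrop2.png",cv2.resize(c,None,fx=3.9,fy=3.8,interpolation=cv2.INTER_CUBIC))
E
```

```text
ins 205 z 0.0117 rect [584.7  58.2] [51.3 26.6] 1.21 mean [0.584  0.0574]
ins 212 z 0.0122 rect [563.1 -19.1] [28.7 52.5] 79.74 mean [ 0.5632 -0.0192]
ins 218 z 0.0116 rect [557.2  18.4] [29.7 53.1] 77.21 mean [0.5574 0.0181]
ins 211 z 0.0121 rect [561.9 -56.6] [29.  52.6] 78.64 mean [ 0.562  -0.0569]
pad 2150 z 0.003 rect [ 441.5 -303.4] [219.2  90. ] 81.58 mean [ 0.4419 -0.3038]
bar 130 z 0.0266 rect [ 447.3 -243.6] [55.3 17.7] 82.02 mean [ 0.4482 -0.2418]
bar 120 z 0.0265 rect [ 430.9 -360.1] [54.6 18.4] 80.14 mean [ 0.4294 -0.3645]
stop 2344 z 0.0121 rect [697.8 -13.4] [197.4  87.3] 83.83 mean [ 0.6977 -0.0137]
stop 933 [666.2  -8.9] [194.8 137. ] 83.86 [ 0.68   -0.009   0.0218]
edge 266 [ 437.7 -299.9] [170.3  16.1] 81.93 [ 0.4373 -0.2943  0.0266]
rib 157 [ 437.8 -299.7] [69.9 12.1] 82.15 [ 0.4374 -0.2983  0.0752]
```

View pics/topcrop2.png

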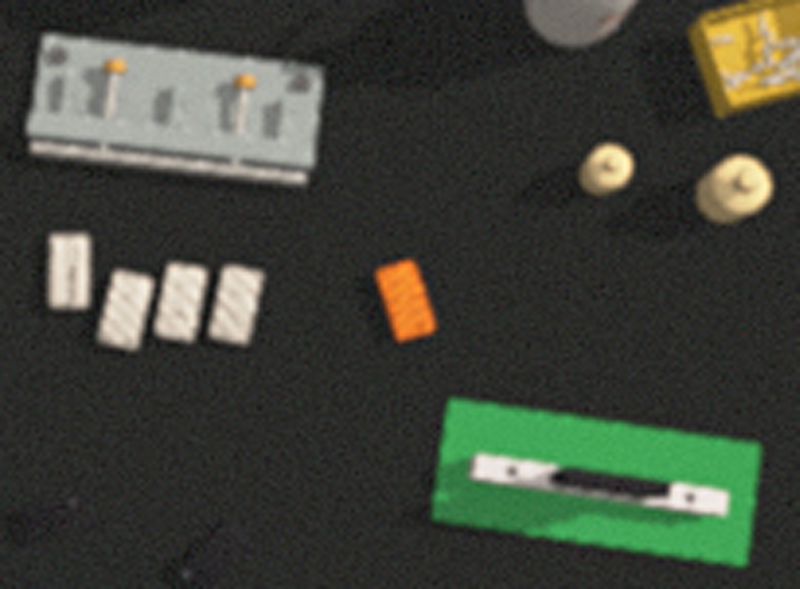

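```bash
cat >> h.py <<'E'
def go(p,yaw=None,o=None):
    o=o or monitor.get_obs(); R=Ro.from_rotvec(o["tool_rot"]).as_matrix()
    d=R.T@(np.array(p)-o["tool_pos"]); y0=np.degrees(np.arctan2(R[1,0],R[0,0]))
    roll=0 if yaw is None else -np.radians((yaw-y0+180)%360-180)
    print("yaw",round(y0,2),"tool tilt",np.round(R[:,2],4),"row",np.round(d,4),round(roll,4), "nrows",np.linalg.norm(d)/.0417,abs(np.degrees(roll))/7.16)
E
python3 - <<'E'
from h import *
go([.4378,-.2997,.20],-8.05)
im=np.load("top0.npy",allow_pickle=True).item()
X=cloud(im)
# stop front: per column in stop frame
th=np.radians(-6.15);ex=np.array([np.cos(th),np.sin(th)]);ey=np.array([-ex[1],ex[0]])
m=(X[...,0]>.58)&(X[...,0]<.75)&(abs(X[...,1]+.01)<.12)&(X[...,2]>.006)
P=X[m];a=P[:,:2]@ex;b=P[:,:2]@ey
h=np.histogram(a,bins=np.arange(.60,.75,.004));
for i,n in enumerate(h[0]):
    s=(a>=h[1][i])&(a<h[1][i+1])
    if n: print(round(h[1][i],3),n,np.percentile(P[s,2],[10,50,90]).round(4),b[s].min().round(3),b[s].max().round(3))
E
```

```text
yaw -63.77 tool tilt [-0. -0. -1.] row [-0.1626 -0.2603  0.0313] -0.9725 nrows 7.397763624016943 7.781793455310536
0.6 1 [0.0063 0.0063 0.0063] 0.065 0.065
0.604 2 [0.0066 0.007  0.0073] 0.033 0.074
0.62 2 [0.0067 0.0069 0.007 ] -0.0 0.114
0.624 2 [0.0064 0.0066 0.0069] -0.048 0.033
0.628 1 [0.0074 0.0074 0.0074] 0.128 0.128
0.636 1 [0.006 0.006 0.006] 0.07 0.07
0.644 1 [0.0065 0.0065 0.0065] 0.144 0.144
0.652 126 [0.0084 0.0164 0.0214] -0.031 0.157
0.656 94 [0.0166 0.0193 0.0222] -0.03 0.155
0.66 57 [0.0103 0.0181 0.0235] -0.032 0.157
0.664 161 [0.0106 0.0227 0.0264] -0.035 0.159
0.668 107 [0.0215 0.0245 0.027 ] -0.046 0.159
0.672 106 [0.0211 0.0238 0.0267] -0.034 0.178
0.676 106 [0.0208 0.0241 0.0269] -0.033 0.16
0.68 54 [0.019  0.0223 0.0255] -0.033 0.158
0.684 81 [0.0081 0.0112 0.02  ] -0.033 0.16
0.688 100 [0.0079 0.0104 0.0203] -0.035 0.16
0.692 108 [0.0079 0.011  0.0216] -0.035 0.158
0.696 104 [0.0077 0.0109 0.02  ] -0.054 0.159
0.7 97 [0.0076 0.0107 0.0191] -0.034 0.159
0.704 100 [0.0074 0.0109 0.0209] -0.034 0.16
0.708 102 [0.0076 0.0106 0.0201] -0.033 0.16
0.712 93 [0.0076 0.0098 0.0193] -0.035 0.158
0.716 113 [0.0078 0.0109 0.0221] -0.035 0.159
0.72 105 [0.008  0.0112 0.0214] -0.034 0.159
0.724 86 [0.0074 0.0106 0.016 ] -0.034 0.16
0.728 102 [0.0078 0.0105 0.0145] -0.034 0.16
0.732 96 [0.0077 0.0102 0.0129] -0.033 0.158
0.736 76 [0.0074 0.0095 0.0129] -0.033 0.158
0.74 4 [0.0066 0.007  0.0076] 0.009 0.101
```

Request:
step_arm --targets '[-0.02,-0.032,0.004,-0.1,-0.04,-0.064,0.008,-0.2,-0.06,-0.096,0.012,-0.32,-0.08,-0.128,0.016,-0.44,-0.1,-0.16,0.02,-0.56,-0.12,-0.192,0.024,-0.68,-0.14,-0.224,0.028,-0.8,-0.152,-0.244,0.03,-0.9,-0.1626,-0.2603,0.0313,-0.9725,-0.1626,-0.2603,0.0313,-0.9725,-0.1626,-0.2603,0.0313,-0.9725]' --grip 0.05

```text
t: 1.72
tool_pos: [0.4382, -0.2991, 0.2001]
tool_rot: [3.133, -0.219, -0.0]
contact_force: [-0.3, -1.0, -0.4]
opening: 0.0501
```

```bash
python3 - <<'E'
from h import *
o=st();print(np.round(o["q"],2))
im=imaging.get_image("wrist");save(im,"w1");np.save("w1.npy",im,allow_pickle=True)
X=cloud(im)
for nm,(z0,z1) in dict(edge=(.02,.035),rib=(.06,.085)).items():
    m=(X[...,0]>.38)&(X[...,0]<.5)&(X[...,1]>-.42)&(X[...,1]<-.18)&(X[...,2]>z0)&(X[...,2]<z1)
    P=X[m]
    if len(P)<10: print(nm,len(P));continue
    r=cv2.minAreaRect((P[:,:2]*1000).astype(np.float32)); print(nm,len(P),np.round(r[0],1),np.round(r[1],1),round(r[2],2),P.mean(0).round(4))
E
```

```text
1.72 pos [ 0.4382 -0.2991  0.2001] rot [ 3.1335e+00 -2.1900e-01 -1.0000e-04] F [-0.3  -1.01 -0.39] M [ 0.   -0.02 -0.01] op 0.0501
[-0.74 -0.15  1.86 -0.    1.43 -0.6 ]
edge 2224 [ 438.3 -302.8] [169.1  16. ] 82.08 [ 0.4412 -0.2811  0.0271]
rib 1666 [ 438.3 -302.5] [69.4 11.6] 82.16 [ 0.4386 -0.3     0.0773]
```

View pics/w1.png

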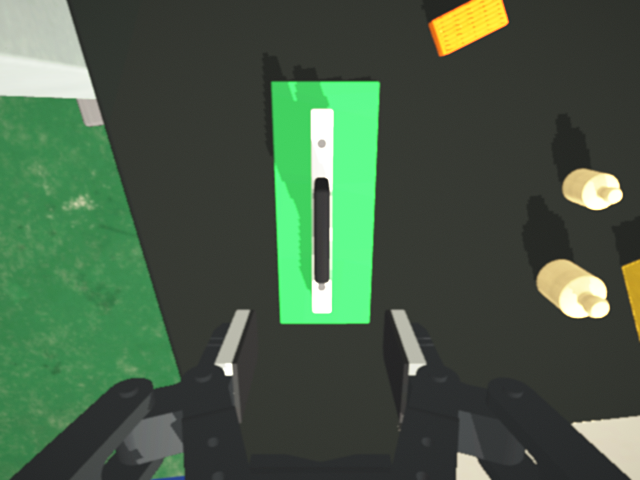

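Request:
step_arm --targets '[0,0.0025,0.035,0,0,0.0025,0.07,0,0,0.0025,0.1,0,0,0.0025,0.125,0,0,0.0025,0.145,0,0,0.0025,0.157,0,0,0.0025,0.162,0,0,0.0025,0.162,0]'

```text
t: 2.43
tool_pos: [0.4367, -0.3029, 0.0374]
tool_rot: [-3.133, 0.224, 0.002]
contact_force: [-0.1, -0.7, 0.0]
opening: 0.0497
```

Request:
step_arm --targets '[0,0,0,0,0,0,0,0,0,0,0,0,0,0,0,0,0,0,0,0,0,0,0,0,0,0,0,0,0,0,0,0,0,0,0,0,0,0,0,0]' --grip 0.0 --force 45

```text
t: 3.27
tool_pos: [0.4376, -0.3038, 0.0391]
tool_rot: [3.132, -0.223, 0.001]
contact_force: [-1.1, 0.3, 5.5]
opening: 0.0114
```

```bash
python3 - <<'E'
from h import *
o=st();go([.438,-.30,.06])
E
```

```text
3.27 pos [ 0.4376 -0.3038  0.0391] rot [ 3.1319e+00 -2.2340e-01  7.0000e-04] F [-1.11  0.33  5.48] M [-0.06  0.25 -0.04] op 0.0114
yaw -8.16 tool tilt [ 3.0e-04 -1.8e-03 -1.0e+00] row [-0.0002 -0.0038 -0.021 ] 0 nrows 0.5107178726312507 0.0
```

Request:
step_arm --targets '[0,0,-0.01,0,0,0,-0.025,0,0,0,-0.045,0,0,0,-0.06,0,0,0,-0.06,0,0,0,-0.06,0]'

```text
t: 3.77
tool_pos: [0.4377, -0.3036, 0.0994]
tool_rot: [3.131, -0.223, 0.002]
contact_force: [-0.6, 0.6, -4.1]
opening: 0.0117
```

```bash
python3 - <<'E'
from h import *
o=st();go([.480,.0105,.10],-6.15)
E
```

```text
3.77 pos [ 0.4377 -0.3036  0.0994] rot [ 3.1314e+00 -2.2320e-01  2.1000e-03] F [-0.63  0.56 -4.14] M [ 0.02 -0.01 -0.02] op 0.0117
yaw -8.15 tool tilt [ 0.0012 -0.0023 -1.    ] row [-0.0027 -0.3169 -0.0013] -0.035 nrows 7.600933736766534 0.27972641608570986
```

Request:
step_arm --targets '[0,-0.01,0,0,0,-0.03,0,0,-0.001,-0.06,0,-0.01,-0.001,-0.095,0,-0.01,-0.002,-0.13,0,-0.02,-0.002,-0.165,0,-0.02,-0.0027,-0.2,0,-0.03,-0.0027,-0.235,0,-0.03,-0.0027,-0.265,0,-0.035,-0.0027,-0.29,0,-0.035,-0.0027,-0.307,0,-0.035,-0.0027,-0.3169,0,-0.035]'

```text
t: 4.77
tool_pos: [0.4782, 0.0132, 0.0966]
tool_rot: [3.136, -0.164, -0.004]
contact_force: [0.1, -0.0, -4.0]
opening: 0.0115
```

Request:
step_arm --targets '[0,0,0,0,0,0,0,0,0,0,0,0]'

```text
t: 5.02
tool_pos: [0.4774, 0.0127, 0.0957]
tool_rot: [3.136, -0.165, -0.007]
contact_force: [-1.0, -0.9, -3.3]
opening: 0.0111
```

```bash
python3 - <<'E'
from h import *
o=st()
for c in ["wrist","top"]:
    im=imaging.get_image(c);save(im,c+"2");np.save(c+"2.npy",im,allow_pickle=True)
E
```

```text
5.02 pos [0.4774 0.0127 0.0957] rot [ 3.1357 -0.1649 -0.007 ] F [-1.02 -0.94 -3.32] M [-0.03 -0.02 -0.01] op 0.0111
```

View pics/wrist2.png

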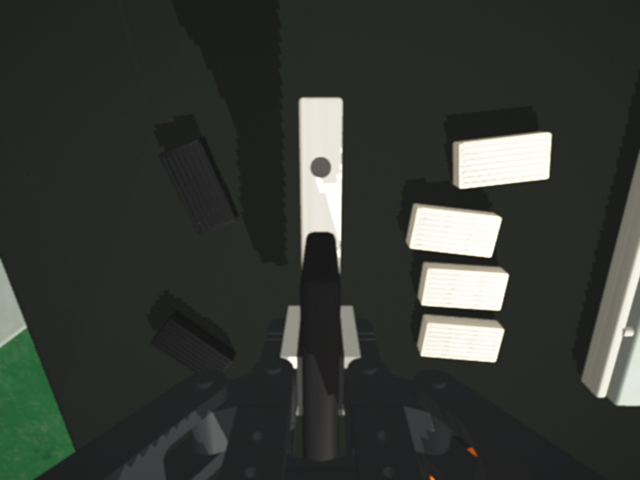

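View pics/top2.png

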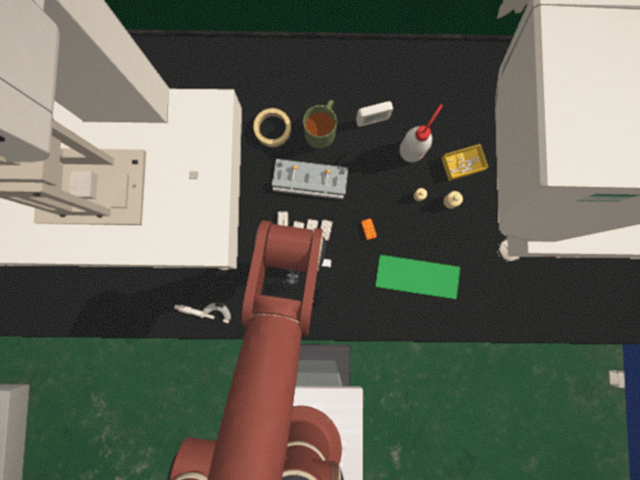

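```bash
python3 - <<'E'
from h import *
im=np.load("wrist2.npy",allow_pickle=True).item(); X=cloud(im)
def fit(m,nm):
    P=X[m]; r=cv2.minAreaRect((P[:,:2]*1000).astype(np.float32)); print(nm,len(P),np.round(r[0],1),np.round(r[1],1),round(r[2],2),P.mean(0).round(4))
box=lambda x0,x1,y0,y1,z0,z1:(X[...,0]>x0)&(X[...,0]<x1)&(X[...,1]>y0)&(X[...,1]<y1)&(X[...,2]>z0)&(X[...,2]<z1)
bar=box(.4,.53,.05,.2,.06,.105);fit(bar,"bar")
# inserts
m=box(.51,.63,-.1,.1,.007,.02).astype(np.uint8)
n,l,s,c=cv2.connectedComponentsWithStats(m)
for i in range(1,n):
    if s[i,4]>200: fit(l==i,"ins")
m=box(.63,.72,-.02,.15,.015,.03); fit(m,"stoptop")
# pixel-edge method: front top edge of facing, z=.020
g=cv2.cvtColor(im["color"],cv2.COLOR_RGB2GRAY).astype(float)
pts=[];bp=[];bq=[]
for v in range(180,370,5):
    gr=np.diff(cv2.GaussianBlur(g[v:v+1],(1,5),0)[0]); u=560+np.argmax(gr[560:635]); pts.append((u+.5,v,pt(im,u+.5,v,.0),))
Q=np.array([p[2] for p in pts]);k=np.polyfit(Q[:,1],Q[:,0],1);print("facing edge (z=0) slope->yaw",-np.degrees(np.arctan(k[0])),np.std(Q[:,0]-np.polyval(k,Q[:,1])),[ (p[0],p[1]) for p in pts][::6])
P=X[bar]
yb=np.arange(P[:,1].min()+.01,P[:,1].max()-.01,.005)
for f,nm in((np.min,"rear"),(np.max,"front")):
    e=[f(P[abs(P[:,1]-y)<.0025][:,0]) for y in yb]; k=np.polyfit(yb,e,1); print("bar",nm,-np.degrees(np.arctan(k[0])))
print("TCP yaw"); go([.5037,.0081,.06],-6.15)
E
```

```text
bar 5352 [483.3  73.7] [48.9 16. ] 84.06 [0.4834 0.0753 0.0837]
ins 4261 [583.4  56.1] [50.7 25.6] 0.6 [0.5826 0.0565 0.0124]
ins 3616 [556.5  17. ] [25.9 50.6] 77.08 [0.5558 0.018  0.0124]
ins 3233 [562.6 -20.5] [26.1 50.9] 80.39 [ 0.5617 -0.0191  0.0122]
ins 2873 [561.3 -58.1] [26.  50.5] 78.47 [ 0.5606 -0.0565  0.0122]
stoptop 494 [658.1  -2.3] [ 7.4 35.2] 2.02 [ 0.6585 -0.0074  0.018 ]
facing edge (z=0) slope->yaw 3.4317573952009957 0.003981032680937106 [(np.float64(631.5), 180), (np.float64(623.5), 210), (np.float64(615.5), 240), (np.float64(631.5), 270), (np.float64(623.5), 300), (np.float64(615.5), 330), (np.float64(606.5), 360)]
bar rear -5.7694339439965665
bar front -5.617691669249816
TCP yaw
yaw -6.08 tool tilt [-0.0032 -0.0012 -1.    ] row [0.0262 0.0014 0.0362] 0.0012 nrows 1.0719591607411643 0.009396566984434822
```

```bash
python3 - <<'E'
from h import *
im=np.load("wrist2.npy",allow_pickle=True).item()
g=cv2.GaussianBlur(cv2.cvtColor(im["color"],cv2.COLOR_RGB2GRAY),(3,3),0).astype(float)
for z in (0,.02):
    Q=[];U=[]
    for v in range(165,375,3):
        w=np.where(g[v,560:]>110)[0]
        if len(w): u=560+w[0];Q.append(pt(im,u-.5,v,z));U.append((u,v))
    Q=np.array(Q);k=np.polyfit(Q[:,1],Q[:,0],1);r=Q[:,0]-np.polyval(k,Q[:,1]);print(z,-np.degrees(np.arctan(k[0])),r.std(),k,U[::15], Q[[0,-1]])
t=np.load("top0.npy",allow_pickle=True).item()
g=cv2.cvtColor(t["color"],cv2.COLOR_RGB2GRAY).astype(float)
# top: facing bottom edge: last bright going down col
Q=[]
for u in range(278,342,2):
    gr=np.diff(g[180:212,u]); i=np.argmin(gr); a=gr[i-1:i+2]
    v=180+i+.5+ (a[2]-a[0])/(2*(2*a[1]-a[0]-a[2]))*-1*-1
    Q.append(pt(t,u,v,.0))
Q=np.array(Q);k=np.polyfit(Q[:,1],Q[:,0],1);r=Q[:,0]-np.polyval(k,Q[:,1]);print("top",-np.degrees(np.arctan(k[0])),r.std(),k)
E
```

```text
0 -5.858679530377308 0.00020419316681097758 [0.10261112 0.6615866 ] [(np.int64(638), 165), (np.int64(627), 210), (np.int64(615), 255), (np.int64(604), 300), (np.int64(593), 345)] [[ 0.66600605  0.0434566   0.        ]
 [ 0.65141476 -0.09940262  0.        ]]
0.02 -5.858679530377253 0.00018704960595242832 [0.10261112 0.64602113] [(np.int64(638), 165), (np.int64(627), 210), (np.int64(615), 255), (np.int64(604), 300), (np.int64(593), 345)] [[ 0.65088927  0.04779681  0.02      ]
 [ 0.63752303 -0.0830683   0.02      ]]
top -5.994109638742137 0.003973046295911848 [0.10500029 0.66298347]
```

Request:
step_arm --targets '[0.008,0.0005,0.008,0,0.016,0.001,0.018,0,0.022,0.0014,0.028,0,0.0262,0.0014,0.038,0,0.0262,0.0014,0.047,0,0.0262,0.0014,0.054,0,0.0262,0.0014,0.0577,0,0.0262,0.0014,0.0577,0,0.0262,0.0014,0.0577,0]'

```text
t: 5.87
tool_pos: [0.5035, 0.0079, 0.0385]
tool_rot: [3.136, -0.167, -0.005]
contact_force: [0.8, 0.1, -3.2]
opening: 0.0112
```

```bash
python3 - <<'E'
from h import *
o=st();go([.5037,.0081,.038],-6.0)
im=imaging.get_image("scene");save(im,"s3")
E
```

```text
5.87 pos [0.5035 0.0079 0.0385] rot [ 3.1357 -0.1669 -0.0052] F [ 0.81  0.13 -3.25] M [-0.01 -0.03 -0.06] op 0.0112
yaw -6.09 tool tilt [-0.0034 -0.0013 -1.    ] row [ 0.0002 -0.0002  0.0005] -0.0017 nrows 0.014553461871113692 0.013209991731298073
```

View pics/s3.png

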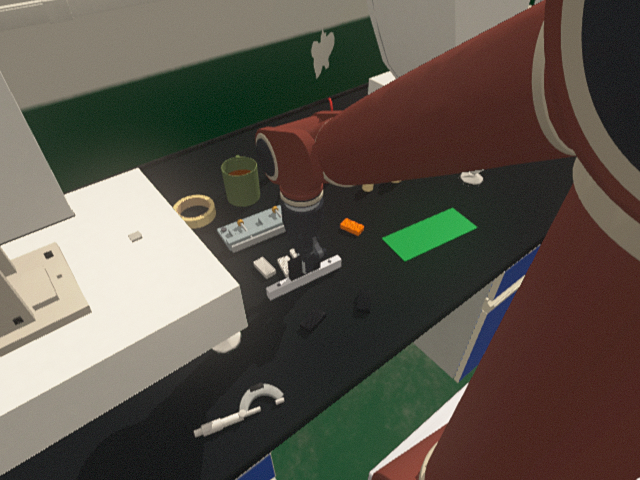

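Request:
step_arm --targets '[0.003,0,0,0,0.006,0,0,0,0.009,0,0,0,0.012,0,0,0,0.015,0,0,0,0.0175,0,0,0,0.02,0,0,0,0.0225,0,0,0,0.025,0,0,0,0.0275,0,0,0,0.03,0,0,0,0.0325,0,0,0]'

```text
t: 6.92
tool_pos: [0.5361, 0.0045, 0.0387]
tool_rot: [3.136, -0.167, -0.006]
contact_force: [-1.3, -0.2, -3.3]
opening: 0.0116
```

Request:
step_arm --targets '[0.0025,0,0,0,0.005,0,0,0,0.0075,0,0,0,0.01,0,0,0,0.0125,0,0,0,0.015,0,0,0,0.0175,0,0,0,0.02,0,0,0,0.0225,0,0,0,0.025,0,0,0,0.0275,0,0,0,0.03,0,0,0]'

```text
t: 7.92
tool_pos: [0.5661, 0.0013, 0.0385]
tool_rot: [3.136, -0.167, -0.006]
contact_force: [-1.4, -0.2, -4.1]
opening: 0.0112
```

```bash
python3 - <<'E'
from h import *
o=st();go([.594,.0,.038],-6.0)
im=imaging.get_image("wrist");save(im,"w4")
im=imaging.get_image("top");cv2.imwrite("pics/t4.png",cv2.resize(im["color"][150:305,225:430,::-1],None,fx=3.9,fy=3.8,interpolation=cv2.INTER_CUBIC))
E
```

```text
7.92 pos [0.5661 0.0013 0.0385] rot [ 3.1356 -0.1669 -0.0055] F [-1.42 -0.24 -4.15] M [-0.02  0.35  0.04] op 0.0112
yaw -6.09 tool tilt [-0.0036 -0.0013 -1.    ] row [ 0.0279 -0.0017  0.0004] -0.0016 nrows 0.6694171584858627 0.013123850363197659
```

View pics/w4.png

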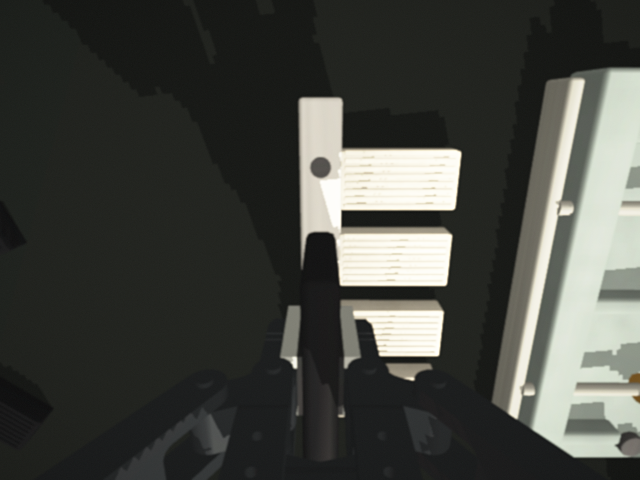

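View pics/t4.png

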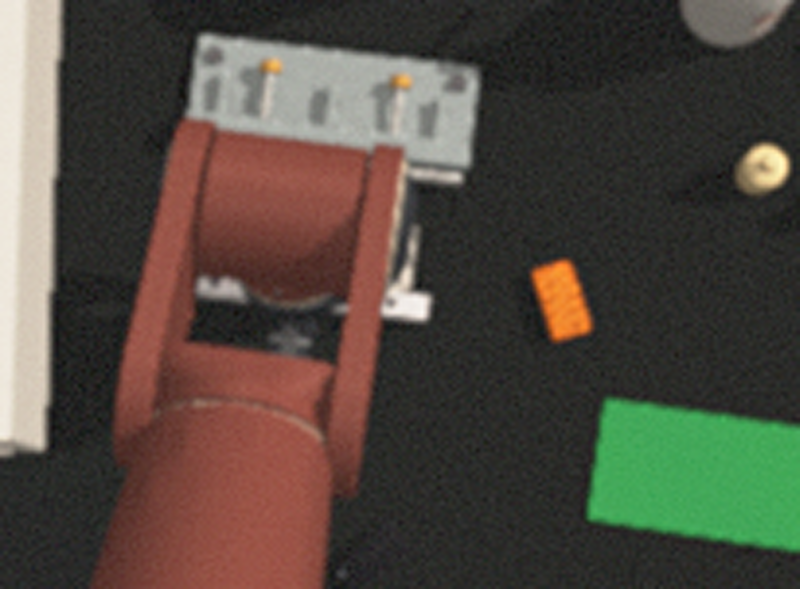

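Request:
step_arm --targets '[0.002,0,0,0,0.004,0,0,0,0.006,0,0,0,0.008,0,0,0,0.01,0,0,0,0.012,0,0,0,0.014,0,0,0,0.016,0,0,0,0.018,0,0,0,0.0195,0,0,0,0.021,0,0,0,0.022,0,0,0]'

```text
t: 9.02
tool_pos: [0.5887, -0.0012, 0.0387]
tool_rot: [3.136, -0.167, -0.004]
contact_force: [-2.0, 0.2, -3.3]
opening: 0.0115
```

```bash
python3 - <<'E'
from h import *
o=st()
im=imaging.get_image("wrist");save(im,"w5")
X=cloud(im); yaw=np.radians(-6);ex=np.array([np.cos(yaw),np.sin(yaw)]);ey=np.array([-ex[1],ex[0]])
print("tcp a",o["tool_pos"][:2]@ex)
a=X[...,:2]@ex;b=X[...,:2]@ey
for b0 in (.06,.08,.1,.12,.14):
    m=(abs(b-b0)<.008)&(a>.55)&(a<.7)&(X[...,2]>.004)
    s=np.histogram(a[m],bins=np.arange(.57,.69,.003));
    print(b0,[(round(x,3),int(n),round(float(np.median(X[...,2][m&(a>=x)&(a<x+.003)])),3)) for x,n in zip(s[1],s[0]) if n>5])
E
```

```text
9.02 pos [ 0.5887 -0.0012  0.0387] rot [ 3.1355 -0.167  -0.0035] F [-2.04  0.17 -3.27] M [0.04 0.45 0.01] op 0.0115
tcp a 0.5855962788309563
0.06 [(np.float64(0.57), 224, 0.059), (np.float64(0.576), 551, 0.083), (np.float64(0.579), 391, 0.077), (np.float64(0.582), 433, 0.078), (np.float64(0.585), 389, 0.078), (np.float64(0.588), 402, 0.077), (np.float64(0.591), 579, 0.083), (np.float64(0.594), 41, 0.012), (np.float64(0.597), 251, 0.057), (np.float64(0.6), 409, 0.056), (np.float64(0.603), 222, 0.055), (np.float64(0.606), 434, 0.086), (np.float64(0.609), 749, 0.093), (np.float64(0.612), 683, 0.095), (np.float64(0.615), 629, 0.096), (np.float64(0.618), 551, 0.095), (np.float64(0.621), 778, 0.108), (np.float64(0.624), 532, 0.103), (np.float64(0.627), 88, 0.013), (np.float64(0.63), 75, 0.012), (np.float64(0.633), 71, 0.012), (np.float64(0.636), 75, 0.012), (np.float64(0.639), 66, 0.012), (np.float64(0.642), 15, 0.011), (np.float64(0.654), 581, 0.015), (np.float64(0.657), 200, 0.019), (np.float64(0.66), 35, 0.019), (np.float64(0.663), 556, 0.018), (np.float64(0.666), 239, 0.024), (np.float
[... 3407 characters left out ...]
.024), (np.float64(0.672), 321, 0.024), (np.float64(0.675), 319, 0.024), (np.float64(0.678), 309, 0.024), (np.float64(0.681), 119, 0.024)]
0.14 [(np.float64(0.576), 192, 0.026), (np.float64(0.579), 339, 0.027), (np.float64(0.582), 334, 0.027), (np.float64(0.585), 326, 0.027), (np.float64(0.588), 322, 0.027), (np.float64(0.591), 227, 0.026), (np.float64(0.654), 897, 0.015), (np.float64(0.657), 340, 0.02), (np.float64(0.66), 61, 0.019), (np.float64(0.663), 860, 0.018), (np.float64(0.666), 408, 0.024), (np.float64(0.669), 353, 0.024), (np.float64(0.672), 367, 0.024), (np.float64(0.675), 367, 0.024), (np.float64(0.678), 371, 0.024), (np.float64(0.681), 136, 0.024), (np.float64(0.684), 82, 0.02)]
```

View pics/w5.png

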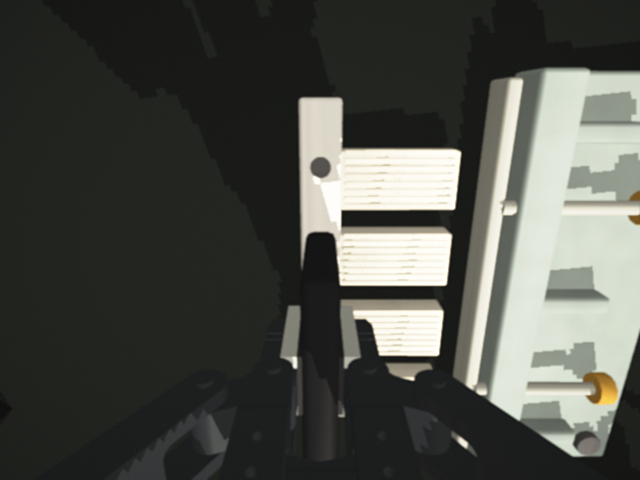

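Request:
step_arm --targets '[0.001,0,0,0,0.002,0,0,0,0.003,0,0,0,0.004,0,0,0,0.005,0,0,0,0.006,0,0,0,0.007,0,0,0,0.008,0,0,0,0.008,0,0,0]'

```text
t: 9.82
tool_pos: [0.5972, -0.0021, 0.0388]
tool_rot: [3.136, -0.167, -0.002]
contact_force: [-1.0, 0.0, -4.6]
opening: 0.011
```

Request:
step_arm --targets '[0.0005,0,0,0,0.001,0,0,0,0.001,0,0,0]'

```text
t: 10.07
tool_pos: [0.5983, -0.0022, 0.0388]
tool_rot: [3.135, -0.167, -0.002]
contact_force: [-1.2, -0.2, -4.8]
opening: 0.0114
```

Request:
step_arm --targets '[0.0005,0,0,0,0.001,0,0,0,0.001,0,0,0]'

```text
t: 10.32
tool_pos: [0.5994, -0.0024, 0.0388]
tool_rot: [3.136, -0.167, -0.001]
contact_force: [-1.6, 0.2, -3.9]
opening: 0.0116
```

```bash
python3 -c "
from h import *
st()"
```

```text
10.32 pos [ 0.5994 -0.0024  0.0388] rot [ 3.1355e+00 -1.6710e-01 -1.1000e-03] F [-1.61  0.17 -3.95] M [ 0.02  0.34 -0.  ] op 0.0116
```

Request:
step_arm --targets '[0.0004,0,0,0,0.0004,0,0,0]'

```text
t: 10.48
tool_pos: [0.5999, -0.0024, 0.0388]
tool_rot: [3.135, -0.167, -0.001]
contact_force: [-2.3, -1.3, -4.2]
opening: 0.0114
```

Request:
step_arm --targets '[0.0004,0,0,0,0.0004,0,0,0]'

```text
t: 10.65
tool_pos: [0.6003, -0.0024, 0.0388]
tool_rot: [3.136, -0.167, -0.001]
contact_force: [-2.6, 0.3, -3.5]
opening: 0.0111
```

Request:
step_arm --targets '[0.0004,0,0,0,0.0004,0,0,0]'

```text
t: 10.82
tool_pos: [0.6004, -0.0024, 0.0388]
tool_rot: [3.136, -0.167, -0.003]
contact_force: [-2.2, 0.4, -2.2]
opening: 0.0116
```

Request:
step_arm --targets '[0.0004,0,0,0,0.0004,0,0,0]'

```text
t: 10.98
tool_pos: [0.6005, -0.0024, 0.0387]
tool_rot: [3.136, -0.168, -0.004]
contact_force: [-4.0, 1.1, -2.1]
opening: 0.0112
```

```bash
python3 -c "
from h import *
st()"
```

```text
10.98 pos [ 0.6005 -0.0024  0.0387] rot [ 3.1357 -0.1675 -0.0042] F [-4.04  1.13 -2.14] M [ 0.04  0.84 -0.09] op 0.0112
```

Request:
step_arm --targets '[0.0004,0,0,0,0.0004,0,0,0]'

```text
t: 11.15
tool_pos: [0.6005, -0.0024, 0.0387]
tool_rot: [3.136, -0.168, -0.006]
contact_force: [-5.0, 0.7, -1.6]
opening: 0.0111
```

```bash
python3 -c "
from h import *
st()"
```

```text
11.15 pos [ 0.6005 -0.0024  0.0387] rot [ 3.1357 -0.1677 -0.0057] F [-4.99  0.66 -1.55] M [-0.01  1.   -0.13] op 0.0111
```

Request:
step_arm --targets '[0.0006,0,0,0,0.0008,0,0,0]'

```text
t: 11.32
tool_pos: [0.6006, -0.0024, 0.0384]
tool_rot: [3.136, -0.168, -0.009]
contact_force: [-5.3, 0.8, -0.8]
opening: 0.0116
```

```bash
python3 -c "
from h import *
st()"
```

```text
11.32 pos [ 0.6006 -0.0024  0.0384] rot [ 3.1358 -0.1678 -0.0089] F [-5.26  0.82 -0.8 ] M [ 0.05  1.2  -0.02] op 0.0116
```

Request:
step_arm --targets '[0.0008,0,-0.0003,0,0.001,0,-0.0003,0,0.0012,0,-0.0003,0,0.0012,0,-0.0003,0]'

```text
t: 11.65
tool_pos: [0.6007, -0.0024, 0.0384]
tool_rot: [3.136, -0.168, -0.014]
contact_force: [-7.0, 0.5, 0.1]
opening: 0.0114
```

```bash
python3 -c "
from h import *
st()"
```

```text
11.65 pos [ 0.6007 -0.0024  0.0384] rot [ 3.1359 -0.1677 -0.0137] F [-7.05  0.48  0.06] M [ 0.06  1.38 -0.05] op 0.0114
```

Request:
step_arm --targets '[0.0013,0,-0.0004,0,0.0015,0,-0.0004,0,0.0018,0,-0.0004,0,0.0018,0,-0.0004,0]'

```text
t: 11.98
tool_pos: [0.6009, -0.0024, 0.0383]
tool_rot: [3.136, -0.168, -0.021]
contact_force: [-8.9, 0.5, 0.4]
opening: 0.0113
```

```bash
python3 -c "
from h import *
st()"
```

```text
11.98 pos [ 0.6009 -0.0024  0.0383] rot [ 3.136  -0.1676 -0.0207] F [-8.93  0.54  0.42] M [ 0.09  1.66 -0.13] op 0.0113
```

Request:
step_arm --targets '[0.0018,0,-0.0004,0,0.0021,0,-0.0004,0,0.0021,0,-0.0004,0,0.0021,0,-0.0004,0,0.0021,0,-0.0004,0]'

```text
t: 12.4
tool_pos: [0.6011, -0.0024, 0.0381]
tool_rot: [3.136, -0.167, -0.029]
contact_force: [-9.4, 0.6, -0.0]
opening: 0.0113
```

```bash
python3 -c "
from h import *
st()"
```

```text
12.4 pos [ 0.6011 -0.0024  0.0381] rot [ 3.1361 -0.1674 -0.0289] F [-9.37  0.65 -0.02] M [ 0.07  1.78 -0.11] op 0.0113
```

Request:
step_arm --targets '[0.0022,0,-0.0004,0,0.0022,0,-0.0004,0,0.0022,0,-0.0004,0,0.0022,0,-0.0004,0,0.0022,0,-0.0004,0,0.0022,0,-0.0004,0,0.0022,0,-0.0004,0,0.0022,0,-0.0004,0]'

```text
t: 13.07
tool_pos: [0.6012, -0.0024, 0.0379]
tool_rot: [3.136, -0.167, -0.038]
contact_force: [-9.5, 0.7, 0.5]
opening: 0.0112
```

```bash
python3 - <<'E'
from h import *
st();im=imaging.get_image("wrist");save(im,"w6");st()
im=imaging.get_image("scene");cv2.imwrite("pics/s6.png",cv2.resize(im["color"][190:310,190:350,::-1],None,fx=5,fy=5,interpolation=cv2.INTER_CUBIC));st()
E
```

```text
13.07 pos [ 0.6012 -0.0024  0.0379] rot [ 3.1362 -0.1673 -0.0375] F [-9.48  0.65  0.51] M [ 0.07  1.78 -0.1 ] op 0.0112
13.12 pos [ 0.6012 -0.0024  0.0379] rot [ 3.1362 -0.1672 -0.0377] F [-8.84  0.45  0.27] M [ 0.1   1.83 -0.12] op 0.0114
13.17 pos [ 0.6012 -0.0024  0.0379] rot [ 3.1362 -0.1672 -0.0376] F [-9.3   0.35  0.72] M [ 0.09  1.83 -0.12] op 0.0111
```

View pics/w6.png

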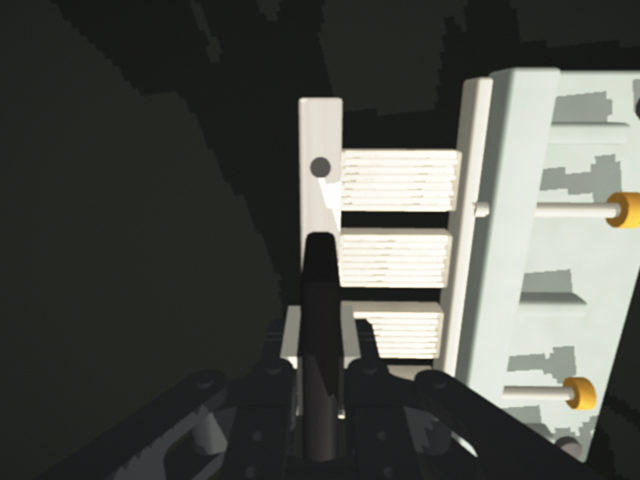

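View pics/s6.png

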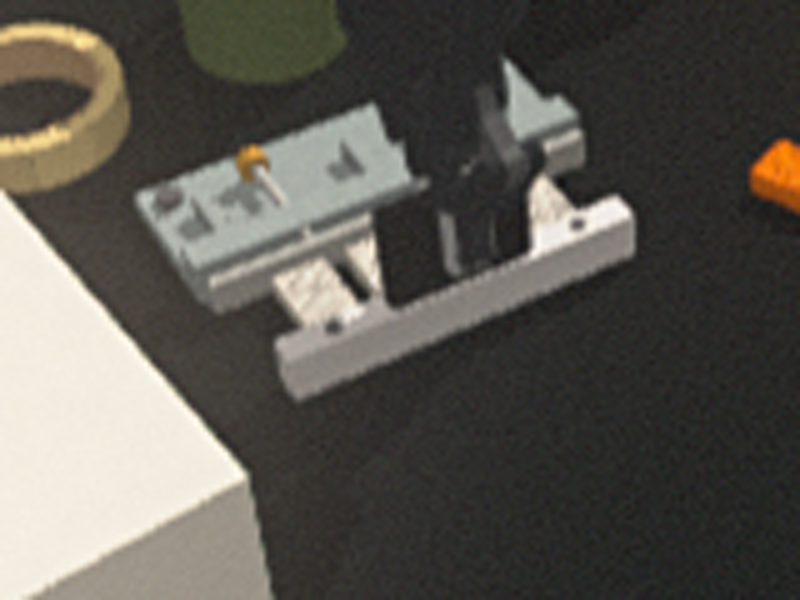

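Request:
step_arm --targets '[0.0023,0,-0.0004,0,0.0026,0,-0.0004,0,0.0026,0,-0.0004,0,0.0026,0,-0.0004,0,0.0026,0,-0.0004,0,0.0026,0,-0.0004,0,0.0026,0,-0.0004,0,0.0026,0,-0.0004,0,0.0026,0,-0.0004,0,0.0026,0,-0.0004,0,0.0026,0,-0.0004,0,0.0026,0,-0.0004,0]'

```text
t: 14.17
tool_pos: [0.6014, -0.0024, 0.0376]
tool_rot: [3.136, -0.167, -0.048]
contact_force: [-12.0, 1.4, 1.7]
opening: 0.0112
```

```bash
python3 -c "
from h import *
st();go([.54,.004,.038])"
```

```text
14.17 pos [ 0.6014 -0.0024  0.0376] rot [ 3.1362 -0.1671 -0.0478] F [-11.96   1.44   1.67] M [ 0.13  2.03 -0.1 ] op 0.0112
yaw -6.1 tool tilt [-0.0304  0.0011 -0.9995] row [-0.0617  0.0002  0.0015] 0 nrows 1.4809452051709795 0.0
```

Request:
step_arm --targets '[0,0,0,0,-0.002,0,0,0,-0.005,0,0,0,-0.009,0,0,0,-0.014,0,0.0002,0,-0.02,0,0.0004,0,-0.027,0,0.0006,0,-0.034,0,0.0008,0,-0.041,0,0.001,0,-0.048,0,0.0012,0,-0.055,0,0.0015,0,-0.0617,0,0.0015,0]'

```text
t: 15.17
tool_pos: [0.5392, 0.0043, 0.0379]
tool_rot: [3.136, -0.167, -0.048]
contact_force: [-0.1, -0.1, -3.5]
opening: 0.0115
```

Request:
step_arm --targets '[-0.005,0,-0.002,0,-0.01,0,-0.008,0,-0.015,0,-0.018,0,-0.02,0,-0.03,0,-0.02,0,-0.045,0,-0.02,0,-0.06,0,-0.02,0,-0.06,0,-0.02,0,-0.06,0]'

```text
t: 15.83
tool_pos: [0.5221, 0.0062, 0.1]
tool_rot: [3.136, -0.167, -0.043]
contact_force: [0.9, 0.8, -4.6]
opening: 0.0114
```

```bash
python3 - <<'E'
from h import *
st()
go([.4377,-.3036,.10],-8.15)
im=imaging.get_image("wrist");save(im,"w7");np.save("w7.npy",im,allow_pickle=True)
X=cloud(im)
def fit(m,nm):
    P=X[m]; r=cv2.minAreaRect((P[:,:2]*1000).astype(np.float32)); print(nm,len(P),np.round(r[0],1),np.round(r[1],1),round(r[2],2))
box=lambda x0,x1,y0,y1,z0,z1:(X[...,0]>x0)&(X[...,0]<x1)&(X[...,1]>y0)&(X[...,1]<y1)&(X[...,2]>z0)&(X[...,2]<z1)
m=(box(.57,.66,-.12,.12,.010,.0165)).astype(np.uint8)
m=cv2.erode(m,np.ones((3,3)))
n,l,s,c=cv2.connectedComponentsWithStats(m)
for i in range(1,n):
    if s[i,4]>200: fit(l==i,"ins")
E
```

```text
15.83 pos [0.5221 0.0062 0.1   ] rot [ 3.1361 -0.1671 -0.0426] F [ 0.92  0.8  -4.6 ] M [ 0.01 -0.05 -0.04] op 0.0114
yaw -6.1 tool tilt [-2.710e-02  7.000e-04 -9.996e-01] row [-0.051   0.317   0.0021] 0.0358 nrows 7.700220447580355 0.2862254547392065
ins 3464 [636.9  47.1] [24.  47.2] 84.0
ins 8885 [629.7 -38.1] [124.2  51.1] 83.83
```

View pics/w7.png

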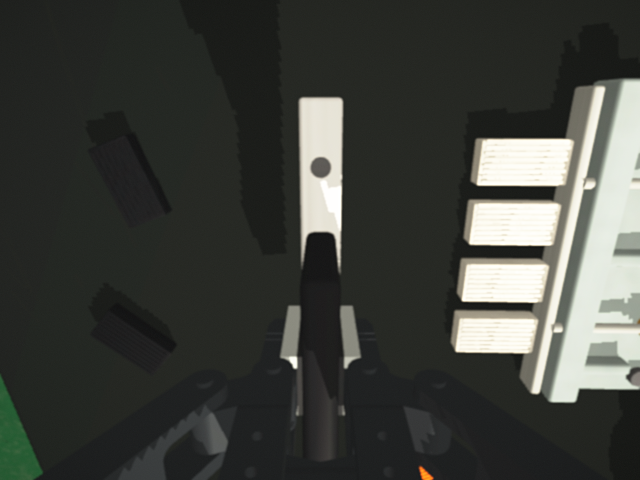

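Request:
step_arm --targets '[-0.003,0.01,0,0,-0.007,0.03,0,0,-0.012,0.06,0,0.01,-0.016,0.095,0,0.01,-0.021,0.13,0,0.02,-0.027,0.165,0.001,0.02,-0.032,0.2,0.001,0.03,-0.038,0.235,0.001,0.03,-0.042,0.265,0.002,0.036,-0.046,0.29,0.002,0.036,-0.048,0.307,0.002,0.036,-0.05,0.317,0.002,0.036]'

```text
t: 16.88
tool_pos: [0.4359, -0.3055, 0.0975]
tool_rot: [3.133, -0.227, -0.05]
contact_force: [0.6, 0.7, -4.3]
opening: 0.0113
```

Request:
step_arm --targets '[0,0,0,0,0,0,0,0,0,0,0,0]'

```text
t: 17.13
tool_pos: [0.4355, -0.3044, 0.0967]
tool_rot: [-3.132, 0.227, 0.052]
contact_force: [0.3, -0.3, -4.2]
opening: 0.0116
```

```bash
python3 - <<'E'
from h import *
st()
go([.4386,-.3038,.0397],-8.15)
im=imaging.get_image("wrist");save(im,"w8")
E
```

```text
17.13 pos [ 0.4355 -0.3044  0.0967] rot [-3.1318  0.2267  0.0519] F [ 0.34 -0.32 -4.15] M [ 0.03 -0.08 -0.02] op 0.0116
yaw -8.28 tool tilt [-0.0329  0.0035 -0.9995] row [ 0.0049 -0.0011  0.0569] -0.0023 nrows 1.368725903586196 0.01826229108888588
```

View pics/w8.png

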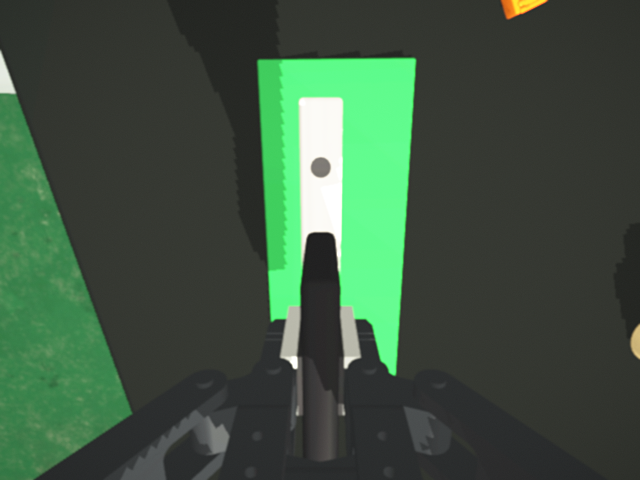

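Request:
step_arm --targets '[0.0015,0,0.012,0,0.003,-0.001,0.026,0,0.004,-0.001,0.038,0,0.005,-0.001,0.047,0,0.005,-0.001,0.053,0,0.005,-0.001,0.055,0,0.005,-0.001,0.055,0]'

```text
t: 17.77
tool_pos: [0.4388, -0.3034, 0.0409]
tool_rot: [-3.131, 0.225, 0.053]
contact_force: [-0.0, -0.3, -3.2]
opening: 0.0114
```

Request:
step_arm --targets '[0,0,0.0007,0,0,0,0.0007,0]'

```text
t: 17.93
tool_pos: [0.4391, -0.3038, 0.0408]
tool_rot: [-3.132, 0.226, 0.052]
contact_force: [-0.1, 0.6, -3.7]
opening: 0.0116
```

Request:
step_arm --targets '[0,0,0.0007,0,0,0,0.0007,0]'

```text
t: 18.1
tool_pos: [0.4394, -0.3041, 0.0407]
tool_rot: [-3.133, 0.226, 0.05]
contact_force: [-0.3, 0.2, -4.0]
opening: 0.0112
```

Request:
step_arm --targets '[0,0,0.0005,0,0,0,0.0005,0]'

```text
t: 18.27
tool_pos: [0.4396, -0.3044, 0.0405]
tool_rot: [3.133, -0.226, -0.049]
contact_force: [-0.5, -0.9, -4.2]
opening: 0.0112
```

Request:
step_arm --targets '[-0.0005,0,0.0012,0,-0.0005,0,0.0012,0]'

```text
t: 18.43
tool_pos: [0.439, -0.3043, 0.0393]
tool_rot: [3.133, -0.226, -0.049]
contact_force: [-0.9, -0.5, -4.1]
opening: 0.0115
```

Request:
step_arm --targets '[-0.0005,0,0.0012,0,-0.0005,0,0.0012,0]'

```text
t: 18.6
tool_pos: [0.439, -0.3044, 0.0392]
tool_rot: [3.133, -0.226, -0.048]
contact_force: [-0.9, 1.9, 2.5]
opening: 0.0117
```

```bash
python3 - <<'E'
from h import *
st()
E
```

```text
18.6 pos [ 0.439  -0.3044  0.0392] rot [ 3.1329 -0.2261 -0.0481] F [-0.93  1.94  2.53] M [0.51 0.16 0.04] op 0.0117
```

Request:
step_arm --targets '[0,0,0.0002,0,0,0,0.0002,0,0,0,0.0002,0,0,0,0.0002,0]' --force 30

```text
t: 18.93
tool_pos: [0.4392, -0.3046, 0.0393]
tool_rot: [3.133, -0.226, -0.047]
contact_force: [-0.9, 0.1, 0.5]
opening: 0.0113
```

Request:
step_arm --targets '[0,0,0,0,0,0,0,0,0,0,0,0,0,0,0,0,0,0,0,0,0,0,0,0,0,0,0,0,0,0,0,0]' --grip 0.05

```text
t: 19.6
tool_pos: [0.4392, -0.3046, 0.0392]
tool_rot: [3.132, -0.226, -0.047]
contact_force: [-1.6, 1.4, 0.6]
opening: 0.05
```

```bash
python3 - <<'E'
from h import *
st();im=imaging.get_image("wrist");save(im,"w9")
E
```

```text
19.6 pos [ 0.4392 -0.3046  0.0392] rot [ 3.1325 -0.2261 -0.0473] F [-1.57  1.35  0.6 ] M [ 0.05 -0.   -0.01] op 0.05
```

View pics/w9.png

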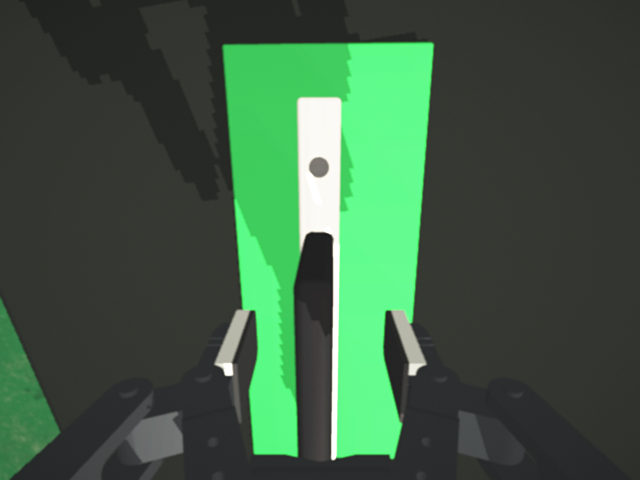

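Request:
step_arm --targets '[0,0,-0.015,0,-0.001,0,-0.04,0,-0.002,0,-0.07,0,-0.003,0,-0.1,0,-0.004,0,-0.13,0,-0.005,0,-0.155,0,-0.005,0,-0.17,0,-0.005,0,-0.17,0]'

```text
t: 20.32
tool_pos: [0.4412, -0.3057, 0.2143]
tool_rot: [3.127, -0.226, -0.037]
contact_force: [0.6, 0.1, -0.5]
opening: 0.0504
```

Request:
step_arm --targets '[-0.02,0.03,0,0,-0.045,0.06,0,0,-0.07,0.09,0,0,-0.09,0.12,0,0,-0.1,0.14,0,0,-0.1,0.14,0,0,-0.1,0.14,0,0]'

```text
t: 20.9
tool_pos: [0.3212, -0.4299, 0.216]
tool_rot: [3.13, -0.23, -0.038]
contact_force: [0.9, 0.2, -0.2]
opening: 0.0498
```

```bash
python3 - <<'E'
from h import *
st()
im=imaging.get_image("top");cv2.imwrite("pics/t10.png",cv2.resize(im["color"][150:305,265:470,::-1],None,fx=3.9,fy=3.8,interpolation=cv2.INTER_CUBIC))
X=cloud(im)
def fit(m,nm):
    P=X[m]; r=cv2.minAreaRect((P[:,:2]*1000).astype(np.float32)); print(nm,len(P),np.round(r[0],1),np.round(r[1],1),round(r[2],2),np.percentile(P[:,2],[5,95]).round(4))
box=lambda x0,x1,y0,y1,z0,z1:(X[...,0]>x0)&(X[...,0]<x1)&(X[...,1]>y0)&(X[...,1]<y1)&(X[...,2]>z0)&(X[...,2]<z1)
fit(box(.38,.5,-.42,-.18,.015,.035),"edge");fit(box(.38,.5,-.42,-.18,.05,.09),"rib")
for n in ["weight","small_weight","micrometer"]:
    d=imaging.mark_of(n,im)[0];print(n,np.round(d["uv"],1))
g=im["color"].max(2)
for u in range(0):pass
m=np.zeros((480,640),np.uint8);m[196:235,268:345]=(g[196:235,268:345]>110)
n,l,s,c=cv2.connectedComponentsWithStats(m)
for i in range(1,n):
    if s[i,4]>20:
        vs,us=np.where(l==i);P=np.array([pt(im,u,v,.013)[:2] for u,v in zip(us,vs)])
        r=cv2.minAreaRect((P*1000).astype(np.float32));print(s[i,4],np.round(r[0],1),np.round(r[1],1),round(r[2],1))
E
```

```text
20.9 pos [ 0.3212 -0.4299  0.216 ] rot [ 3.1295 -0.2295 -0.0384] F [ 0.9   0.15 -0.16] M [ 0.01  0.02 -0.02] op 0.0498
edge 259 [ 437.5 -300.2] [168.5  16.2] 81.84 [0.0226 0.0306]
rib 157 [ 437.6 -300.1] [69.8 12.3] 81.81 [0.0605 0.081 ]
weight [451.4 204.1]
small_weight [417.6 197.2]
micrometer [207.6 304.6]
161 [632.7  49.2] [29.9 40.5] 84.1
177 [629.9  12.5] [43.4 29.4] 0.8
194 [627.8 -25. ] [48.8 29.4] 0.8
227 [627.1 -75.9] [51.5 56.3] 0.8
```

View pics/t10.png

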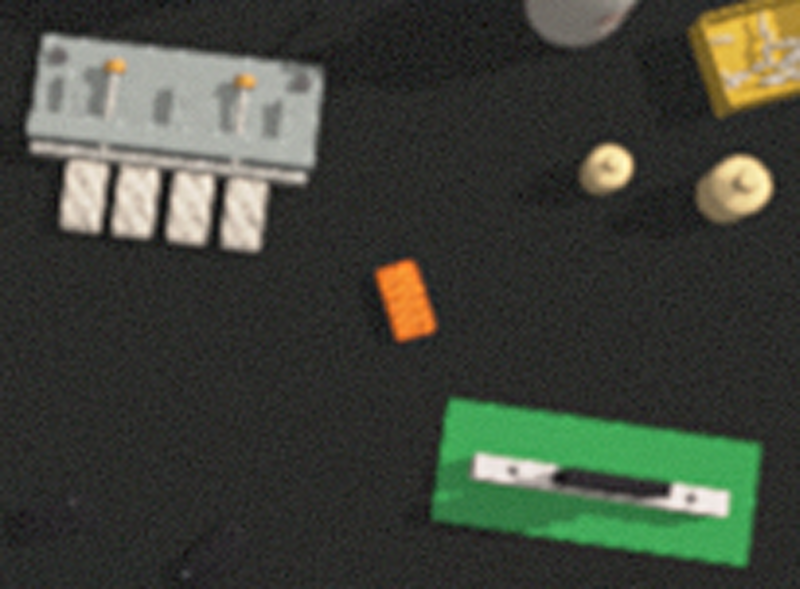

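```bash
python3 -c "
from h import *
print(ticket.finish_job())"
```

```text
the job is handed in; nothing more can be done
None
```

I pushed all four inserts up against the steel facing with the straightedge and pressed them there. I then drew it straight back and stood it on its green pad again, and handed the job in at about 21 s.

- **Finding the facing:** I felt contact when the tool stopped at about x = 0.6005 m with the force rising. That agrees with the cameras, which put the facing roughly 11 mm in front of the grey face.
- **Pressing:** The wrist force was 9 to 12 N for a little over 2 s, with the highest reading 12.0 N. About 1.5 to 2 N of that is sliding friction, so the force at the stop itself was somewhat lower.
- **The row:** The last pictures show all four inserts touching the facing. They lie in line and square to it within about half a degree, as well as the cameras can tell.
- **Straightedge:** It stands upright on the pad, within about 0.5 mm and 0.2° of where it started.
- **Bystanders:** The weights and the orange and black look-alikes look unmoved. For the micrometer I only have the network's mark, which shifted about 4 pixels between pictures. I think that is network scatter, because the arm never came near it.

One thing was not ideal: the tool tilted about 1.7° while pressing, because each small push started from the pose just measured. The pictures show no effect on the row or on how the straightedge stands.

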